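# Lock the quick-release head on a monitor with its wing thumbscrew

### The job

The monitor lies face down on its foam, with the mounting head of its arm only part-way into the quick-release plate. Push the head by its upright tab along the rails until it is fully home against the end stop, then lock it: spin the loose blue wing thumbscrew clockwise with fingertip strokes on its wings until it stops, finger-tight. Push gently all the time, as the screen is underneath, do not pinch the screw, and leave the loose things on and beside the monitor where they lie.

Things in the scene. Friction and masses are not known exactly. Their poses are not given: they have to be found in the camera images.
- monitor: 24-inch monitor lying face down, immovable: foam 360 x 590 x 10 mm, dark panel 322 x 540 (back rim at height 26), rear housing 216 x 350 (top at 46), on it a centred steel plate 120 x 120 (top at 49) with two guide rails (outer edges at y = +-41.5, tops at 58) and an end stop at its +x end. Origin: centre of the foam's underside; x along the rails to the end stop, y along the 590 mm side, z up
- head (a joint): slide of the aluminium mounting head along the rails (the monitor's +x), in m: 0 is farthest out, 0.030 fully home against the end stop. A snug fit: about 9 N along the rails move it, either way. Going +x from the outer face of its push tab: the thumbscrew's axis at 40 mm, then the tilt joint and socket from 91 to 134 mm, rising 48 mm above point head_tab
- head_tab (a point): centre of the outer face of the head's upright push tab; this face looks to the monitor's -x (to the robot) and is pushed towards +x. The tab is 50 mm wide (y), 4 mm thick and 18 mm tall, 9 mm below to 9 mm above this point; its foot is 3 mm above the rear housing, which reaches 14 to 44 mm beyond it to -x. Axes as the monitor's; moves with the head
- thumbscrew (a joint): turn still to go on the thumbscrew, in rad, growing counter-clockwise seen from above: 0 is fully screwed in, where it stops; 6.28 is one turn open. Turning it clockwise from above screws it in and lowers it by 0.7 mm a turn. It is loose: about 0.025 N m turn it, and it stays where it is left
- thumbscrew_wings (a point): point on the axis of the blue wing thumbscrew at mid-height of its wings; rides on the head. It turns with the screw: x along one wing, -x along the other, z up. The wings are flat upright plates 5 mm thick, out to 20 mm from the axis, 9.5 mm below to 9.5 mm above this point; hub radius 7.5 mm, its top 4.5 mm above this point. The wings' lower edge is level with the top of the tab to about 1 mm
- screwdriver: bystander: red-handled screwdriver, 150 mm long, lying on the monitor's left back rim; origin under its middle, x along it
- hex_key: bystander: L-shaped steel hex key, 75 x 25 mm, 5 mm thick, lying on the monitor's left back rim; origin under the middle of its long leg
- screw_dish: bystander: white square dish 70 x 70 x 18 mm with spare screws, on the monitor's right back rim; origin under its centre
- tape: bystander: roll of amber tape, radius 40 mm, 19 mm tall, lying on the monitor's right back rim; origin under its centre
- mug: bystander: blue mug, radius 41 mm, 95 mm tall, on the desk beside the monitor; origin under its centre
- mouse: bystander: black computer mouse 115 x 62 x 35 mm, on the desk beside the monitor; origin under its centre

How it is judged:
By the outcome, as a careful person would: the job done as asked, in the order asked, and still so for the second after the job is handed in, with the robot touching nothing.
It also fails if it takes over 72 s, if anything falls off the work surface, if the arm or the gripper's body presses on something with over 40 N, if the wrist force passes 120 N, or if a joint passes its speed limit or range.

### The arm

A 6-joint arm with a two-finger parallel gripper is mounted at the origin on the work surface. World frame = base frame: x ahead of the robot, y to its left, z up, the work surface at z = 0. Lengths are in m, angles in rad, forces in N, time in s.
With the tool pointing down it reaches from about 0.375 to 0.975 m from the base axis. Payload 3.8 kg.
Tool frame: the origin (TCP) lies midway between the tips of the shut fingers; the grasp point (between the pads) lies 19 mm behind it; z points along the fingers, y is the line along which they close (so a half turn about z gives the same grasp; the last joint's range is limited). The gripper opens to 85 mm and grips with 20 to 120 N. Pads are 22 mm wide; open, the fingers measure 114 mm over their backs; the gripper's body (76 mm by 85 mm) begins 54 mm behind the grasp point. The pads swing forward as they close: fully open they stand 13 mm farther back than shut.
Start: joints at [-1.212, 0.264, 1.604, -0, 1.274, -0.037], TCP at [0.26, -0.623, 0.231] pointing down, gripper open.
Joint ranges: [-2.63, 2.63], [-0.94, 2.18], [0.31, 2.57], [-1.31, 4.45], [0, 2.66], [-2.55, 2.55]. Speed limits (rad/s): [2.57, 2.57, 3.14, 3.14, 3.14, 3.14].

### API

Orientations are given as a rotation vector (axis times angle).
In Python, from workcell import sensors, viewer, job gives the robot as it stands.
- The arm moves only by the shell command python3 -m inch 'ROWS' [FORCE]. ROWS is JSON, one flat list of numbers, 7 for each row, row after row: the shift along the tool's x, y, z in mm, then the turn, a rotation vector about the tool's x, y, z in degrees, then the finger opening in mm, from 0 to 85.4. A call has exactly 8 rows; each row shifts and turns the commanded pose from where the row before left it, along the tool's axes as they then stand; what a row does not reach is not made up. A row lasts 1/10 s, in which the tool goes at most 50 mm and 8.59 degrees, less where a joint would pass 70% of its speed; a pose out of reach is approached as far as the arm can. A call is refused whole if a number of a shift passes 50 or a number of a turn 8.59, either way. A call with a gripper value outside its range is refused whole. The fingers move at their own pace and stop on an object; FORCE is the grip in N (left out, the last holds). Time passes only in rows, so rows that do not move let the fingers close, or fill a call up. It gives the time, the measured TCP pose, the force, the opening and the grip force at its end, in the units of the state.
- sensors.read_state(): the state, without advancing time (a new reading comes with each control period).
- viewer.read_camera(name): name is "scene" or "top" or "wrist"; returns the picture (420x560x3 uint8, red, green, blue); there is no depth.
- viewer.camera_params(name): a dict with "K" (3x3 intrinsics, pixels), "world_to_cam" (4x4, takes a point from world to camera coordinates). Camera axes: x right, y down, z forward; pixel columns grow to the right and rows downward; lengths in m; the calibration is good to about 2 mm. The wrist camera is an equidistant fisheye: a pixel r from the principal point sees the ray r / f radians off the axis. A picture is of the moment at which its call begins: read the wrist's pose just before it. camera_params takes no time and is no camera call; for the wrist camera it gives the pose at the moment of the call.
- job.finish_job(): hands the job in; it is judged then, once.
The state is a dict: "time": time; "q": joint angles; "joint_vel": joint speeds; "joint_torque": joint torques, N m; "tool_pos": TCP position; "tcp_rot": TCP orientation; "wrist_force": force on the tool from outside, world axes, zero at the start; "torque": the same for the moment, N m; "width": opening from 0.0 (shut) to 1.0 (fully open); "grip_force": force on a finger pad.
Only numpy, scipy, OpenCV 4.12 (cv2) and the standard library are available. Lean on these libraries where they do the work, as an engineer would, in place of code of your own. Each camera call takes 0.05 s, during which the arm holds its last target. There are 200 camera calls.

## Working session

There is one attempt and no reset: what is moved stays moved. The work goes in short steps, Python scripts to look and compute and a shell command to move; the robot and the scene stay as the last step left them, time stands still between calls to the robot, and variables do not carry over. Pictures are saved under pics/ and viewed, at most 10 in all, crops included, and the job is handed in when it is done.

```bash
ls; mkdir -p pics
python3 - <<'E'
from workcell import sensors, viewer
import cv2,numpy as np
s=sensors.read_state(); print(s)
for n in("top","scene"):
    im=viewer.read_camera(n); cv2.imwrite(f"pics/{n}0.png",im[:,:,::-1]); p=viewer.camera_params(n); print(n,np.round(p["K"],1).tolist(),np.round(p["world_to_cam"],3).tolist())
E
```

```text
pics
{'time': 0.0, 'q': array([-1.21186838e+00,  2.64761917e-01,  1.60536368e+00,  7.05589180e-06,
        1.27373711e+00, -3.69142881e-02]), 'joint_vel': array([-0.0009398 ,  0.00173881, -0.00211482,  0.00131752,  0.00096515,
        0.00042157]), 'joint_torque': array([ 2.53276939e-04, -5.15117097e+01, -3.67309678e+01, -2.48438819e-04,
        1.28135699e-02, -1.78984465e-05]), 'tool_pos': array([ 0.26000211, -0.62211523,  0.22996172]), 'tcp_rot': array([-3.07806340e+00, -6.17291950e-01,  5.60782359e-04]), 'wrist_force': array([ 0.60522245, -0.16206934, -0.79447036]), 'torque': array([ 0.01858415, -0.05879789, -0.00705666]), 'grip_force': 0.0, 'width': 0.9999506522264595}
top [[452.6, 0.0, 274.1], [0.0, 452.6, 204.0], [0.0, 0.0, 1.0]] [[-0.012, -1.0, -0.009, 0.009], [-0.995, 0.013, -0.103, 0.617], [0.103, 0.007, -0.995, 1.293], [0.0, 0.0, 0.0, 1.0]]
scene [[440.3, 0.0, 280.8], [0.0, 440.3, 210.7], [0.0, 0.0, 1.0]] [[0.211, 0.977, -0.013, -0.13], [0.812, -0.183, -0.554, -0.447], [-0.543, 0.107, -0.833, 1.812], [0.0, 0.0, 0.0, 1.0]]
```

View pics/top0.png

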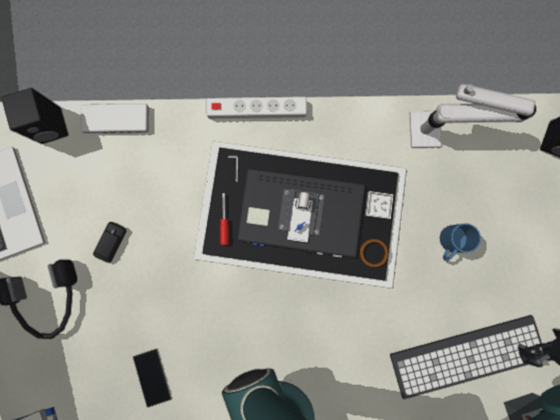

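View pics/scene0.png

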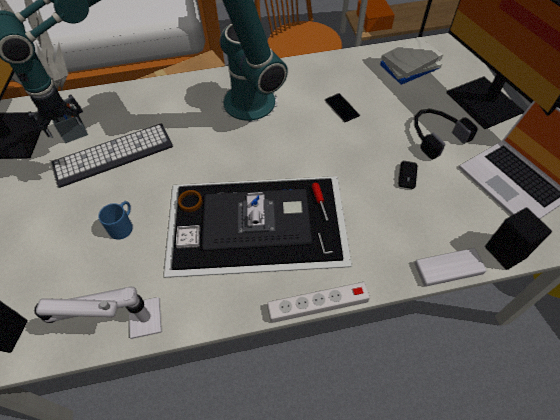

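The top view shows the monitor turned about 8° clockwise (foam corners about (215,142), (406,168), (391,287), (196,260)). The blue wing screw is near (298,227), and the push tab is just below it, toward the robot.

```bash
cat > h.py <<'E'
import numpy as np,cv2
from workcell import sensors,viewer
from scipy.spatial.transform import Rotation as R
def ray(p,n,uv):
    K,T=np.array(p["K"]),np.array(p["world_to_cam"]); x=(uv[0]-K[0,2])/K[0,0]; y=(uv[1]-K[1,2])/K[1,1]
    if n=="wrist":
        r=np.hypot(x,y); d=np.array([x/r*np.sin(r),y/r*np.sin(r),np.cos(r)]) if r>1e-9 else np.array([0,0,1.])
    else: d=np.array([x,y,1.])
    Rm=T[:3,:3]; return -Rm.T@T[:3,3], Rm.T@d
def onz(p,n,uv,z):
    c,d=ray(p,n,uv); return c+d*(z-c[2])/d[2]
def tri(rs):
    A=np.zeros((3,3));b=np.zeros(3)
    for c,d in rs:
        d=d/np.linalg.norm(d); M=np.eye(3)-np.outer(d,d); A+=M;b+=M@c
    return np.linalg.solve(A,b)
def blue(im):
    h=cv2.cvtColor(im,cv2.COLOR_RGB2HSV); return cv2.inRange(h,(105,130,60),(125,255,255))
def proj(p,n,X):
    K,T=np.array(p["K"]),np.array(p["world_to_cam"]); c=T[:3,:3]@X+T[:3,3]
    if n=="wrist":
        r=np.hypot(c[0],c[1]); th=np.arctan2(r,c[2]); return K[:2,2]+K[0,0]*th*c[:2]/r
    return (K@c)[:2]/c[2]
E
python3 - <<'E'
from h import *
im=cv2.imread("pics/top0.png")[:,:,::-1].copy(); p=viewer.camera_params("top")
g=cv2.cvtColor(im,cv2.COLOR_RGB2GRAY); m=(g<70).astype(np.uint8); m[:130]=0;m[300:]=0;m[:,:180]=0;m[:,420:]=0
cs,_=cv2.findContours(m,cv2.RETR_EXTERNAL,cv2.CHAIN_APPROX_NONE); c=max(cs,key=cv2.contourArea)
pts=np.array([onz(p,"top",q[0],0.026)[:2] for q in c],np.float32); r=cv2.minAreaRect(pts*1000); print(r,cv2.boxPoints(r))
b=blue(im); b[:200]=0;b[250:]=0;b[:,:285]=0;b[:,320:]=0; ys,xs=np.nonzero(b); print(len(xs),xs.mean(),ys.mean(),onz(p,"top",(xs.mean(),ys.mean()),.078))
im2=cv2.imread("pics/scene0.png")[:,:,::-1].copy(); q=viewer.camera_params("scene")
b=blue(im2); ys2,xs2=np.nonzero(b[180:230,235:280]); u2=(xs2.mean()+235,ys2.mean()+180); print(u2,tri([ray(p,"top",(xs.mean(),ys.mean())),ray(q,"scene",u2)]))
s=sensors.read_state(); print(np.round(R.from_rotvec(s["tcp_rot"]).as_matrix(),3).tolist())
w=viewer.camera_params("wrist"); T=np.array(w["world_to_cam"]); print(np.round(w["K"],1).tolist(), "cam in tool",R.from_rotvec(s["tcp_rot"]).as_matrix().T@(-T[:3,:3].T@T[:3,3]-s["tool_pos"]))
E
```

```text
((591.2254638671875, -76.50103759765625), (534.177978515625, 316.6307373046875), 81.07679748535156) [[ 393.3979  -315.80112]
 [ 706.1965  -364.91385]
 [ 789.05304  162.79904]
 [ 476.25446  211.91177]]
16 299.5 226.4375 [ 0.54771253 -0.06992806  0.078     ]
(np.float64(254.82857142857142), np.float64(200.45714285714286)) [ 0.54757121 -0.07041043  0.07916541]
[[0.923, 0.386, -0.001], [0.386, -0.923, 0.002], [0.0, -0.002, -1.0]]
[[325.2, 0.0, 283.7], [0.0, 325.2, 210.1], [0.0, 0.0, 1.0]] cam in tool [ 0.08489152 -0.0004574  -0.1429279 ]
```

```bash
python3 -m inch '[32.5,-33.3,0,0,0,0,0,32.5,-33.3,0,0,0,0,0,32.5,-33.3,0,0,0,0,0,32.5,-33.3,0,0,0,0,0,32.5,-33.3,0,0,0,0,0,32.5,-33.3,0,0,0,0,0,32.5,-33.3,0,0,0,0,0,32.5,-33.3,0,0,0,0,0]' 20
python3 -m inch '[32.5,-33.3,0,0,0,0,0,32.5,-33.3,0,0,0,0,0,32.5,-33.3,0,0,0,0,0,32.5,-33.3,0,0,0,0,0,32.5,-33.3,0,0,0,0,0,0,0,0,0,0,8.5,0,0,0,0,0,0,8.5,0,0,0,0,0,0,8.5,0]'
python3 -m inch '[0,0,0,0,0,6.1,0,0,0,30,0,0,0,0,0,0,0,0,0,0,0,0,0,0,0,0,0,0,0,0,0,0,0,0,0,0,0,0,0,0,0,0,0,0,0,0,0,0,0,0,0,0,0,0,0,0]'
python3 - <<'E'
from h import *
s=sensors.read_state(); p=viewer.camera_params("wrist"); im=viewer.read_camera("wrist"); cv2.imwrite("pics/w1.png",im[:,:,::-1])
print(s["tool_pos"],np.round(R.from_rotvec(s["tcp_rot"]).as_matrix(),3).tolist(),s["wrist_force"],s["width"])
import pickle; pickle.dump((p,s),open("w1.pkl","wb"))
E
```

```text
time: 0.9
tool_pos: [0.3974, -0.2748, 0.2309]
tcp_rot: [-3.08, -0.617, 0.0]
wrist_force: [0.7, 0.3, -0.3]
width: -0.0
grip_force: 0.0
time: 1.7
tool_pos: [0.4829, -0.0596, 0.2307]
tcp_rot: [-3.14, 0.084, 0.002]
wrist_force: [-0.6, 0.3, -1.1]
width: 0.007
grip_force: 0.0
time: 2.5
tool_pos: [0.4835, -0.0606, 0.2019]
tcp_rot: [3.132, -0.244, 0.002]
wrist_force: [-0.8, 0.5, -0.1]
width: 0.003
grip_force: 0.0
[ 0.48354468 -0.06058807  0.20193522] [[0.988, -0.155, 0.001], [-0.155, -0.988, -0.0], [0.001, 0.0, -1.0]] [-0.80291356  0.45584627 -0.10424983] 0.00284861626838324
```

View pics/w1.png

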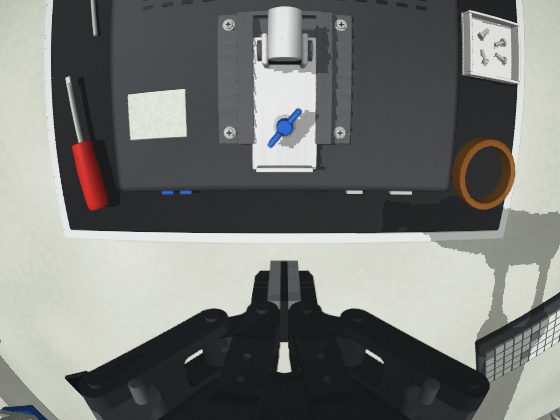

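The wrist view shows the blue screw hub at about (285,127), with wings from (269,147) to (301,110). The tab's outer edge runs along row ~170 from column 254 to 317, and the tilt joint is above it.

```bash
cat > m.py <<'E'
from h import *
def meas(im,p,s,zt=0.0775):
    b=blue(im); n,l,st,ce=cv2.connectedComponentsWithStats(b); 
    Rm=R.from_rotvec(s["tcp_rot"]).as_matrix()
    best=min((i for i in range(1,n) if st[i,4]>80),key=lambda i:np.linalg.norm(onz(p,"wrist",ce[i],zt)[:2]-[.56,-.07]))
    ys,xs=np.nonzero(l==best); W=np.array([onz(p,"wrist",q,.084)[:2] for q in zip(xs,ys)])
    m=W.mean(0); (w,box,a)=cv2.minAreaRect((W*1000).astype(np.float32)); 
    u,sv,vt=np.linalg.svd(W-m); d=Rm[:2,:2].T@np.r_[vt[0]]
    print("screw",ce[best],"area",st[best,4],"mean",m.round(4),"rect",np.round(w,1),np.round(box,1),"wing angle in head (deg mod180, ccw)",round(np.degrees(np.arctan2(-d[1],d[0]))%180,1))
    return m
E
python3 - <<'E'
from m import *; import pickle
p,s=pickle.load(open("w1.pkl","rb")); im=cv2.imread("pics/w1.png")[:,:,::-1].copy()
m=meas(im,p,s)
g=cv2.cvtColor(im,cv2.COLOR_RGB2GRAY)
for c in (265,285,305): print(c,g[158:180,c])
print(g[168,248:324])
for uv in ((254,168),(317,168)): print(onz(p,"wrist",uv,.067))
for c in (150,420): print(c,[int(v) for v in g[182:196,c]], onz(p,"wrist",(c,190),.046))
E
```

```text
screw [284.3129771  126.81424936] area 393 mean [ 0.547  -0.0707] rect [546.6 -70.2] [12.9 37.4] wing angle in head (deg mod180, ccw) 140.5
265 [228 229 229 229 229 229 228 172 110 121 213 233 231 220  96  75  76  76
  75  75  76  75]
285 [228 227 227 227 228 228 226 167 108 126 211 232 229 217  96  75  75  75
  76  76  77  77]
305 [226 226 226 227 227 227 227 168 106 106 206 231 228 219  96  76  76  75
  75  74  75  75]
[ 74  75  75  75 110 204 229 212 204 214 213 213 213 213 213 213 213 213
 213 213 213 213 213 214 212 213 213 213 212 211 212 212 212 212 212 212
 211 211 211 212 210 211 210 210 210 209 210 210 209 209 209 208 209 208
 207 206 206 206 206 204 204 204 203 202 171 160 162 153  70  52  51  51
  50  50  51  50]
[ 0.51438205 -0.03886057  0.067     ]
[ 0.50594642 -0.09321147  0.067     ]
150 [76, 75, 75, 75, 71, 64, 60, 55, 50, 36, 42, 41, 41, 41] [0.50679901 0.07278964 0.046     ]
420 [77, 76, 76, 76, 73, 69, 63, 56, 50, 40, 46, 46, 47, 47] [ 0.46484162 -0.19703094  0.046     ]
```

```bash
python3 -m inch '[0,0,36.5,0,0,0,0,0,0,36.5,0,0,0,0,0,0,36.5,0,0,0,0,0,0,36.5,0,0,0,0,2,0,0,0,0,0,0,4,0,0,0,0,0,0,3,0,0,0,0,0,0,0,0,0,0,0,0,0]'
python3 -m inch '[0.5,0,0,0,0,0,0,0.5,0,0,0,0,0,0,0.5,0,0,0,0,0,0,0.5,0,0,0,0,0,0,0.5,0,0,0,0,0,0,0.5,0,0,0,0,0,0,0.5,0,0,0,0,0,0,0.5,0,0,0,0,0,0]'
```

```text
time: 3.35
tool_pos: [0.4951, -0.0624, 0.058]
tcp_rot: [3.132, -0.244, 0.008]
wrist_force: [-0.5, 0.6, 0.1]
width: 0.003
grip_force: 0.0
time: 4.15
tool_pos: [0.496, -0.0625, 0.0552]
tcp_rot: [-3.132, 0.244, 0.0]
wrist_force: [0.4, -0.8, 0.2]
width: -0.003
grip_force: 0.0
```

```bash
python3 -m inch '[0.5,0,0,0,0,0,0,0.5,0,0,0,0,0,0,0.5,0,0,0,0,0,0,0.5,0,0,0,0,0,0,0.5,0,0,0,0,0,0,0.5,0,0,0,0,0,0,0.5,0,0,0,0,0,0,0.5,0,0,0,0,0,0]'
```

```text
time: 4.95
tool_pos: [0.4969, -0.0626, 0.0546]
tcp_rot: [-3.132, 0.244, 0.01]
wrist_force: [-8.8, 0.2, 6.6]
width: 0.0
grip_force: 4.6
```

```bash
python3 -m inch '[0.5,0,0,0,0,0,0,0.5,0,0,0,0,0,0,0.5,0,0,0,0,0,0,0.5,0,0,0,0,0,0,0.5,0,0,0,0,0,0,0.5,0,0,0,0,0,0,0.5,0,0,0,0,0,0,0.5,0,0,0,0,0,0]'
```

```text
time: 5.75
tool_pos: [0.5008, -0.0632, 0.0546]
tcp_rot: [-3.132, 0.244, 0.01]
wrist_force: [-9.2, 1.2, 6.7]
width: 0.002
grip_force: 4.6
```

```bash
python3 -m inch '[0.5,0,-0.5,0,0,0,0,0.7,0,-0.5,0,0,0,0,0.8,0,-0.3,0,0,0,0,0.8,0,0,0,0,0,0,0.8,0,0,0,0,0,0,0.8,0,0,0,0,0,0,0.8,0,0,0,0,0,0,0.8,0,0,0,0,0,0]'
```

```text
time: 6.55
tool_pos: [0.5054, -0.064, 0.0547]
tcp_rot: [-3.131, 0.244, 0.015]
wrist_force: [-9.0, 0.3, 2.3]
width: -0.0
grip_force: 4.6
```

```bash
python3 -m inch '[0.8,0,0,0,0,0,0,0.8,0,0,0,0,0,0,0.8,0,0,0,0,0,0,0.8,0,0,0,0,0,0,0.8,0,0,0,0,0,0,0.8,0,0,0,0,0,0,0.8,0,0,0,0,0,0,0.8,0,0,0,0,0,0]'
```

```text
time: 7.35
tool_pos: [0.5117, -0.065, 0.0547]
tcp_rot: [-3.131, 0.244, 0.015]
wrist_force: [-9.8, 0.3, 2.1]
width: -0.007
grip_force: 4.6
```

```bash
python3 -m inch '[0.6,0,0,0,0,0,0,0.6,0,0,0,0,0,0,0.6,0,0,0,0,0,0,0.6,0,0,0,0,0,0,0.5,0,0,0,0,0,0,0.5,0,0,0,0,0,0,0.5,0,0,0,0,0,0,0,0,0,0,0,0,0]'
```

```text
time: 8.15
tool_pos: [0.5157, -0.0656, 0.0547]
tcp_rot: [-3.131, 0.244, 0.014]
wrist_force: [-9.2, 1.1, 1.8]
width: 0.001
grip_force: 4.4
```

```bash
python3 -m inch '[0.4,0,0,0,0,0,0,0.4,0,0,0,0,0,0,0.4,0,0,0,0,0,0,0.4,0,0,0,0,0,0,0.4,0,0,0,0,0,0,0,0,0,0,0,0,0,0,0,0,0,0,0,0,0,0,0,0,0,0,0]'
```

```text
time: 8.95
tool_pos: [0.5157, -0.0656, 0.0547]
tcp_rot: [-3.131, 0.244, 0.021]
wrist_force: [-14.1, 1.9, 8.3]
width: 0.0
grip_force: 7.2
```

```bash
python3 -m inch '[0.4,0,0,0,0,0,0,0.4,0,0,0,0,0,0,0.4,0,0,0,0,0,0,0.4,0,0,0,0,0,0,0,0,0,0,0,0,0,0,0,0,0,0,0,0,0,0,0,0,0,0,0,0,0,0,0,0,0,0]'
```

```text
time: 9.75
tool_pos: [0.5158, -0.0656, 0.0547]
tcp_rot: [-3.131, 0.244, 0.026]
wrist_force: [-19.3, 2.5, 11.7]
width: 0.003
grip_force: 9.5
```

```bash
python3 -m inch '[-3,0,0,0,0,0,0,-6,0,0,0,0,0,0,-11,0,0,0,0,0,0,-5,0,-25,0,0,0,0,0,0,-35,0,0,0,0,0,0,0,0,0,0,0,0,0,0,0,0,0,0,0,0,0,0,0,0,0]'
python3 - <<'E'
from m import *; import pickle
s=sensors.read_state(); p=viewer.camera_params("wrist"); im=viewer.read_camera("wrist"); cv2.imwrite("pics/w2.png",im[:,:,::-1])
print(s["tool_pos"],s["wrist_force"]); meas(im,p,s)
pickle.dump((p,s),open("w2.pkl","wb"))
E
```

```text
time: 10.55
tool_pos: [0.4984, -0.0629, 0.116]
tcp_rot: [-3.132, 0.244, 0.001]
wrist_force: [-0.4, 0.7, -1.4]
width: 0.002
grip_force: 0.0
[ 0.49837036 -0.06286319  0.11603464] [-0.4090458   0.66395638 -1.39799934]
screw [284.62262038 130.11870101] area 893 mean [ 0.5666 -0.0737] rect [566.2 -73.1] [12.8 38.5] wing angle in head (deg mod180, ccw) 140.6
```

View pics/w2.png

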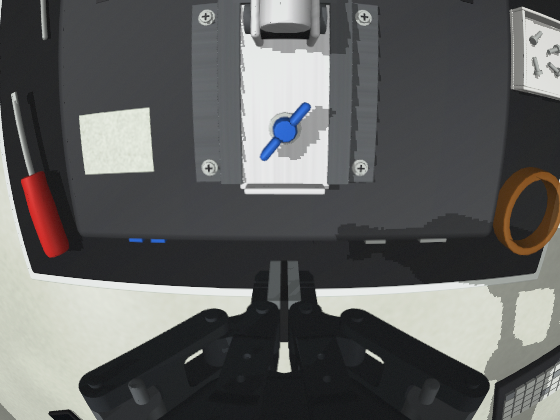

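The head is home, with the screw axis about 69 mm ahead of the tool and the wings at 140°/320°. I'll place the shut fingertips behind the left wing, above tab height, and stroke towards +x. A force check runs between the strokes.

```bash
cat > ok.py <<'E'
# passes when the wrist force is low, else stops the chain
import sys
from workcell import sensors
import numpy as np
f=sensors.read_state()["wrist_force"]; n=np.linalg.norm(f); print("F",f.round(1),sensors.read_state()["tool_pos"].round(4)); sys.exit(n>float(sys.argv[1]))
E
python3 -m inch '[18,-8,0,0,0,0,0,17.7,-8,0,0,0,0,0,0,0,14,0,0,0,0,0,0,14,0,0,0,0,0,0,14,0,0,0,0,0,0,0,0,0,0,0,0,0,0,0,0,0,0,0,0,0,0,0,0,0]' >/dev/null; python3 ok.py 4 &&
python3 -m inch '[1,0,0,0,0,0,0,1,0,0,0,0,0,0,1,0,0,0,0,0,0,1,0,0,0,0,0,0,1,0,0,0,0,0,0,1,0,0,0,0,0,0,1,0,0,0,0,0,0,1,0,0,0,0,0,0]' >/dev/null; python3 ok.py 4
```

```text
F [-0.   0.3  0.5] [ 0.5366 -0.0529  0.0748]
F [-0.   0.3  0.5] [ 0.5366 -0.0529  0.0748]False
False
```

```bash
sed -i 's/sys.exit(\(.*\))$/sys.exit(int(\1))/' ok.py
python3 -m inch '[1,0,0,0,0,0,0,1,0,0,0,0,0,0,1,0,0,0,0,0,0,1,0,0,0,0,0,0,1,0,0,0,0,0,0,1,0,0,0,0,0,0,1,0,0,0,0,0,0,1,0,0,0,0,0,0]' >/dev/null; python3 ok.py 4 &&
python3 -m inch '[1,0,0,0,0,0,0,1,0,0,0,0,0,0,1,0,0,0,0,0,0,1,0,0,0,0,0,0,1,0,0,0,0,0,0,1,0,0,0,0,0,0,1,0,0,0,0,0,0,1,0,0,0,0,0,0]' >/dev/null; python3 ok.py 4
python3 - <<'E'
from m import *
s=sensors.read_state(); p=viewer.camera_params("wrist"); im=viewer.read_camera("wrist"); cv2.imwrite("pics/w3.png",im[:,:,::-1])
meas(im,p,s)
E
```

```text
F [-5.   2.9  2.2] [ 0.5429 -0.053   0.074 ]
F [-5.   2.9  2.2] [ 0.5429 -0.053   0.074 ]
screw [319.98647972 228.34802203] area 1997 mean [ 0.5699 -0.0732] rect [569.6 -71.1] [16.9 40.7] wing angle in head (deg mod180, ccw) 137.6
```

View pics/w3.png

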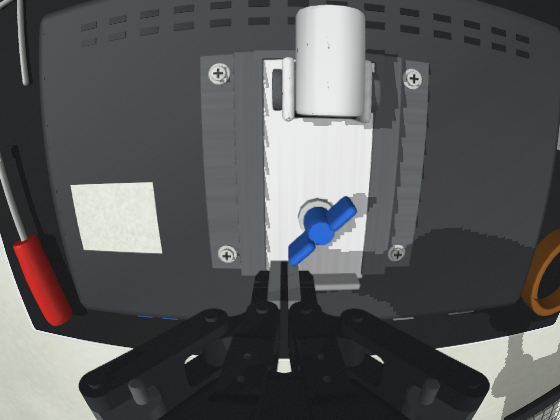

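The picture shows the fingertips touching the end of the near wing at about (292,262). The push there is too radial: 5 N with hardly any turn. I'll go around to the wing's flat side and follow an arc with only the narrow tips, raising the tip to z ≈ 78 mm.

```bash
python3 -m inch '[-8,0,-4,0,0,0,0,0,8,0,0,0,0,0,0,7,0,0,0,0,0,1.5,0,0,0,0,0,0,1.5,0,0,0,0,0,0,0,0,0,0,0,0,0,0,0,0,0,0,0,0,0,0,0,0,0,0,0]' >/dev/null; python3 ok.py 4 &&
python3 -m inch '[1,0,0,0,0,0,0,1,0,0,0,0,0,0,1,-0.3,0,0,0,0,0,1,-0.3,0,0,0,0,0,0.8,-0.8,0,0,0,0,0,0.7,-0.9,0,0,0,0,0,0.7,-0.9,0,0,0,0,0,0.7,-0.9,0,0,0,0,0]' >/dev/null; python3 ok.py 5 &&
python3 -m inch '[0.7,-0.6,0,0,0,0,0,0.7,-0.6,0,0,0,0,0,0.8,-0.5,0,0,0,0,0,0.8,-0.5,0,0,0,0,0,0.6,-0.4,0,0,0,0,0,0.5,-0.9,0,0,0,0,0,0.5,-0.9,0,0,0,0,0,0,0,0,0,0,0,0]' >/dev/null; python3 ok.py 5
python3 - <<'E'
from m import *
s=sensors.read_state(); p=viewer.camera_params("wrist"); im=viewer.read_camera("wrist"); cv2.imwrite("pics/w4.png",im[:,:,::-1])
meas(im,p,s)
E
```

```text
F [ 0.   0.6 -0.3] [ 0.5373 -0.0679  0.0785]
F [-0.7 -2.  -0.3] [ 0.5446 -0.0652  0.0785]
F [-0.6 -0.  -0.3] [ 0.5499 -0.0612  0.0785]
screw [304.31272174 240.54080081] area 1973 mean [ 0.5701 -0.0737] rect [571.6 -73.4] [18.6 38.6] wing angle in head (deg mod180, ccw) 106.5
```

View pics/w4.png

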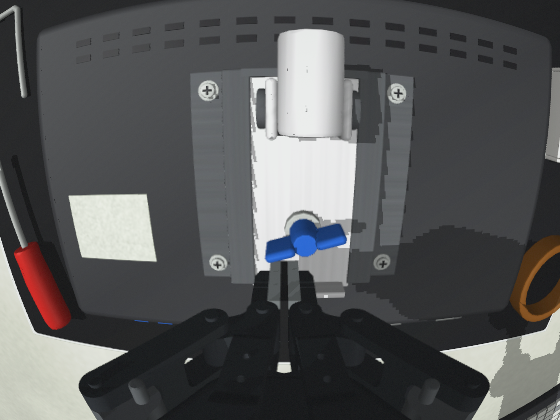

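The screw turned about 34° under a light force, and the tip is now seated on the wing's flat side at about (285,258). I'll continue the stroke.

```bash
python3 -m inch '[0.7,-1.3,0,0,0,0,0,0.7,-1.3,0,0,0,0,0,0.7,-1.3,0,0,0,0,0,0.7,-0.9,0,0,0,0,0,0.7,-0.9,0,0,0,0,0,0.7,-0.9,0,0,0,0,0,0.7,-0.9,0,0,0,0,0,0,0,0,0,0,0,0]' >/dev/null; python3 ok.py 5 &&
python3 -m inch '[0.9,-0.5,0,0,0,0,0,0.9,-0.5,0,0,0,0,0,0.9,-0.5,0,0,0,0,0,0.9,-0.5,0,0,0,0,0,0.8,-0.1,0,0,0,0,0,0.8,-0.1,0,0,0,0,0,0.8,-0.1,0,0,0,0,0,0.8,-0.1,0,0,0,0,0]' >/dev/null; python3 ok.py 5 &&
python3 -m inch '[0.8,0.4,0,0,0,0,0,0.8,0.4,0,0,0,0,0,0.8,0.4,0,0,0,0,0,0.8,0.4,0,0,0,0,0,0.9,0.45,0,0,0,0,0,0.9,0.45,0,0,0,0,0,0.9,0.45,0,0,0,0,0,0.9,0.45,0,0,0,0,0]' >/dev/null; python3 ok.py 5 &&
python3 -m inch '[0.8,0.35,0,0,0,0,0,0.8,0.35,0,0,0,0,0,0.8,0.35,0,0,0,0,0,0.8,0.35,0,0,0,0,0,0,0,0,0,0,0,0,0,0,0,0,0,0,0,0,0,0,0,0,0,0,0,0,0,0,0,0,0]' >/dev/null; python3 ok.py 5
python3 - <<'E'
from m import *
s=sensors.read_state(); p=viewer.camera_params("wrist"); im=viewer.read_camera("wrist"); cv2.imwrite("pics/w5.png",im[:,:,::-1])
meas(im,p,s);print(s["time"])
E
```

```text
F [-0.9 -0.5  0. ] [ 0.5559 -0.0546  0.0785]
F [-1.4 -0.1  0.2] [ 0.5631 -0.0533  0.0785]
F [-2.1  1.6  0.8] [ 0.5694 -0.0579  0.0787]
F [-1.4  0.9  1.7] [ 0.5724 -0.0597  0.0787]
screw [313.24008811 273.80506608] area 908 mean [ 0.5736 -0.0744] rect [570.3 -76. ] [45.  11.6] wing angle in head (deg mod180, ccw) 20.8
17.9
```

```bash
python3 -m inch '[-0.5,-1.5,0,0,0,0,0,0,0,-20,0,0,0,0,-11.4,18,0,0,0,0,0,-11.4,18,0,0,0,0,0,0,0,0,0,0,0,0,0,0,10,0,0,0,0,0,0,10,0,0,0,0,0,0,0,0,0,0,0]' >/dev/null; python3 ok.py 4 &&
python3 -m inch '[0,-1.9,0,0,0,0,0,0,-1.9,0,0,0,0,0,-0.3,-1.2,0,0,0,0,0,-0.3,-1.2,0,0,0,0,0,-0.3,-1.2,0,0,0,0,0,-0.3,-1.1,0,0,0,0,0,-0.3,-1.1,0,0,0,0,0,-0.3,-1.1,0,0,0,0,0]' >/dev/null; python3 ok.py 5 &&
python3 -m inch '[-1,-1.1,0,0,0,0,0,-1,-1.1,0,0,0,0,0,-0.3,-1.2,0,0,0,0,0,-0.3,-1.2,0,0,0,0,0,-0.3,-1.5,0,0,0,0,0,-0.3,-1.5,0,0,0,0,0,-0.3,-1.9,0,0,0,0,0,-0.3,-1.9,0,0,0,0,0]' >/dev/null; python3 ok.py 5 &&
python3 -m inch '[0.7,-0.9,0,0,0,0,0,0.7,-0.9,0,0,0,0,0,0.7,-0.9,0,0,0,0,0,0.7,-0.9,0,0,0,0,0,1.1,-1,0,0,0,0,0,1.1,-1,0,0,0,0,0,1.1,-1,0,0,0,0,0,1.1,-1,0,0,0,0,0]' >/dev/null; python3 ok.py 5
python3 - <<'E'
from m import *
s=sensors.read_state(); p=viewer.camera_params("wrist"); im=viewer.read_camera("wrist"); cv2.imwrite("pics/w6.png",im[:,:,::-1])
meas(im,p,s);print(s["time"])
E
```

```text
F [-1.4 -0.1  6.2] [ 0.5448 -0.0898  0.078 ]
F [-1.4 -0.1  6.2] [ 0.5448 -0.0898  0.078 ]
F [-1.4 -0.1  6.2] [ 0.5448 -0.0898  0.078 ]
F [-1.4 -0.1  6.2] [ 0.5448 -0.0898  0.078 ]
screw [245.07110537 236.58241758] area 1547 mean [ 0.5711 -0.0756] rect [569.5 -76.5] [39.9 15.1] wing angle in head (deg mod180, ccw) 17.9
18.75
```

```bash
python3 ok.py 4; python3 -m inch '[0,0,0,0,0,0,0,0,0,0,0,0,0,0,0,0,0,0,0,0,0,0,0,0,0,0,0,0,0,0,0,0,0,0,0,0,0,0,0,0,0,0,0,0,0,0,0,0,0,0,0,0,0,0,0,0]'
```

```text
F [0.1 1.2 5.2] [ 0.5447 -0.0897  0.0783]
time: 19.6
tool_pos: [0.5437, -0.0901, 0.0785]
tcp_rot: [-3.132, 0.244, 0.0]
wrist_force: [1.1, 0.6, 1.4]
width: 0.003
grip_force: 1.0
```

View pics/w6.png

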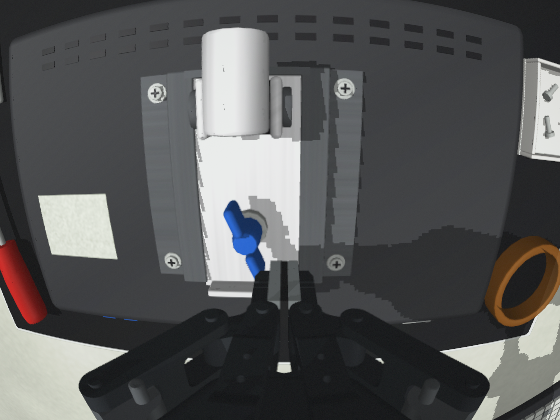

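The transient has settled. The wing's near end is at (257,270) and the tips sit just to its right, clear of it. I'll continue with the second stroke.

```bash
python3 -m inch '[0,-1.9,0,0,0,0,0,0,-1.9,0,0,0,0,0,-0.3,-1.2,0,0,0,0,0,-0.3,-1.2,0,0,0,0,0,-0.3,-1.2,0,0,0,0,0,-0.3,-1.1,0,0,0,0,0,-0.3,-1.1,0,0,0,0,0,-0.3,-1.1,0,0,0,0,0]' >/dev/null; python3 ok.py 5 &&
python3 -m inch '[-1,-1.1,0,0,0,0,0,-1,-1.1,0,0,0,0,0,-0.3,-1.2,0,0,0,0,0,-0.3,-1.2,0,0,0,0,0,-0.3,-1.5,0,0,0,0,0,-0.3,-1.5,0,0,0,0,0,-0.3,-1.9,0,0,0,0,0,-0.3,-1.9,0,0,0,0,0]' >/dev/null && python3 ok.py 5 &&
python3 -m inch '[0.7,-0.9,0,0,0,0,0,0.7,-0.9,0,0,0,0,0,0.7,-0.9,0,0,0,0,0,0.7,-0.9,0,0,0,0,0,1.1,-1,0,0,0,0,0,1.1,-1,0,0,0,0,0,1.1,-1,0,0,0,0,0,1.1,-1,0,0,0,0,0]' >/dev/null && python3 ok.py 5
python3 - <<'E'
from m import *
s=sensors.read_state(); p=viewer.camera_params("wrist"); im=viewer.read_camera("wrist"); cv2.imwrite("pics/w7.png",im[:,:,::-1])
meas(im,p,s);print(s["time"])
E
```

```text
F [ 0.2 -2.5  2. ] [ 0.544  -0.0793  0.0786]
F [-0.4 -2.3 -0.2] [ 0.5407 -0.067   0.078 ]
F [-0.9 -1.1 -1.5] [ 0.5502 -0.0611  0.0786]
screw [304.5165901  240.76212353] area 1959 mean [ 0.5702 -0.0738] rect [571.5 -72.7] [18.6 38.9] wing angle in head (deg mod180, ccw) 105.5
22.0
```

```bash
python3 -m inch '[0.7,-1.3,0,0,0,0,0,0.7,-1.3,0,0,0,0,0,0.7,-1.3,0,0,0,0,0,0.7,-0.9,0,0,0,0,0,0.7,-0.9,0,0,0,0,0,0.7,-0.9,0,0,0,0,0,0.7,-0.9,0,0,0,0,0,0,0,0,0,0,0,0]' >/dev/null && python3 ok.py 5 &&
python3 -m inch '[0.9,-0.5,0,0,0,0,0,0.9,-0.5,0,0,0,0,0,0.9,-0.5,0,0,0,0,0,0.9,-0.5,0,0,0,0,0,0.8,-0.1,0,0,0,0,0,0.8,-0.1,0,0,0,0,0,0.8,-0.1,0,0,0,0,0,0.8,-0.1,0,0,0,0,0]' >/dev/null && python3 ok.py 5 &&
python3 -m inch '[0.8,0.4,0,0,0,0,0,0.8,0.4,0,0,0,0,0,0.8,0.4,0,0,0,0,0,0.8,0.4,0,0,0,0,0,0.9,0.45,0,0,0,0,0,0.9,0.45,0,0,0,0,0,0.9,0.45,0,0,0,0,0,0.9,0.45,0,0,0,0,0]' >/dev/null && python3 ok.py 5 &&
python3 -m inch '[0.8,0.35,0,0,0,0,0,0.8,0.35,0,0,0,0,0,0.8,0.35,0,0,0,0,0,0.8,0.35,0,0,0,0,0,0,0,0,0,0,0,0,0,0,0,0,0,0,0,0,0,0,0,0,0,0,0,0,0,0,0,0,0]' >/dev/null && python3 ok.py 5 &&
python3 -m inch '[-0.5,-1.5,0,0,0,0,0,0,0,-20,0,0,0,0,-11.4,18,0,0,0,0,0,-11.4,18,0,0,0,0,0,0,0,10,0,0,0,0,0,0,10,0,0,0,0,0,0,0,0,0,0,0,0,0,0,0,0,0,0]' >/dev/null && python3 ok.py 9 &&
python3 -m inch '[0,-1.9,0,0,0,0,0,0,-1.9,0,0,0,0,0,-0.3,-1.2,0,0,0,0,0,-0.3,-1.2,0,0,0,0,0,-0.3,-1.2,0,0,0,0,0,-0.3,-1.1,0,0,0,0,0,-0.3,-1.1,0,0,0,0,0,-0.3,-1.1,0,0,0,0,0]' >/dev/null && python3 ok.py 5 &&
python3 -m inch '[-1,-1.1,0,0,0,0,0,-1,-1.1,0,0,0,0,0,-0.3,-1.2,0,0,0,0,0,-0.3,-1.2,0,0,0,0,0,-0.3,-1.5,0,0,0,0,0,-0.3,-1.5,0,0,0,0,0,-0.3,-1.9,0,0,0,0,0,-0.3,-1.9,0,0,0,0,0]' >/dev/null && python3 ok.py 5 &&
python3 -m inch '[0.7,-0.9,0,0,0,0,0,0.7,-0.9,0,0,0,0,0,0.7,-0.9,0,0,0,0,0,0.7,-0.9,0,0,0,0,0,1.1,-1,0,0,0,0,0,1.1,-1,0,0,0,0,0,1.1,-1,0,0,0,0,0,1.1,-1,0,0,0,0,0]' >/dev/null && python3 ok.py 5
python3 - <<'E'
from m import *
s=sensors.read_state(); p=viewer.camera_params("wrist"); im=viewer.read_camera("wrist"); cv2.imwrite("pics/w8.png",im[:,:,::-1])
meas(im,p,s);print(s["time"])
E
```

```text
F [-0.7 -0.4 -0.4] [ 0.556  -0.0543  0.0785]
F [-1.9 -0.5 -0.1] [ 0.5632 -0.053   0.0786]
F [-2.1  1.4 -0.2] [ 0.5694 -0.0575  0.0786]
F [-0.9  1.1  0.5] [ 0.5724 -0.0594  0.0787]
F [-0.1 -1.3  1.3] [ 0.5444 -0.0896  0.0783]
F [-0.5 -5.5  0.2] [ 0.5438 -0.0793  0.0785]
screw [266.30275974 231.06655844] area 1232 mean [ 0.5712 -0.0752] rect [570.1 -74.8] [12.6 38.2] wing angle in head (deg mod180, ccw) 178.5
26.85
```

```bash
python3 -m inch '[-0.5,-0.5,0,0,0,0,0,-0.5,-0.5,0,0,0,0,0,-0.4,-0.4,0,0,0,0,0,0,0,0,0,0,0,0,0,0,0,0,0,0,0,0,0,0,0,0,0,0,0,0,0,0,0,0,0,0,0,0,0,0,0,0]' >/dev/null ; python3 ok.py 5
python3 - <<'E'
from m import *
s=sensors.read_state(); p=viewer.camera_params("wrist"); im=viewer.read_camera("wrist"); cv2.imwrite("pics/w9.png",im[:,:,::-1])
meas(im,p,s);print(s["time"])
E
```

```text
F [ 2.1 -8.6 -2.7] [ 0.5437 -0.0791  0.0787]
screw [266.64482201 230.58899676] area 1236 mean [ 0.5712 -0.0752] rect [569.9 -74.9] [12.4 38.8] wing angle in head (deg mod180, ccw) 178.3
27.7
```

The force climbs to 8.6 N with no more turning, and the wings lie along the rails at about 180°, so this is the stop. I'll back off, lift and check.

```bash
python3 -m inch '[0,3,0,0,0,0,0,0,8,0,0,0,0,0,0,0,-25,0,0,0,0,0,0,-40,0,0,0,0,0,0,-40,0,0,0,0,-35,-15,0,0,0,0,0,0,0,0,0,0,0,0,0,0,0,0,0,0,0]'
python3 - <<'E'
from m import *
s=sensors.read_state(); p=viewer.camera_params("wrist"); im=viewer.read_camera("wrist"); cv2.imwrite("pics/w10.png",im[:,:,::-1])
m=meas(im,p,s); print(s["wrist_force"])
E
```

```text
time: 28.55
tool_pos: [0.5079, -0.0676, 0.1834]
tcp_rot: [-3.132, 0.243, 0.0]
wrist_force: [0.3, 0.2, 0.2]
width: -0.001
grip_force: 0.0
screw [280.33488372 135.38604651] area 430 mean [ 0.5668 -0.0739] rect [566.  -73.4] [12.7 37.8] wing angle in head (deg mod180, ccw) 179.5
[0.32045126 0.18219261 0.17657518]
```

View pics/w10.png

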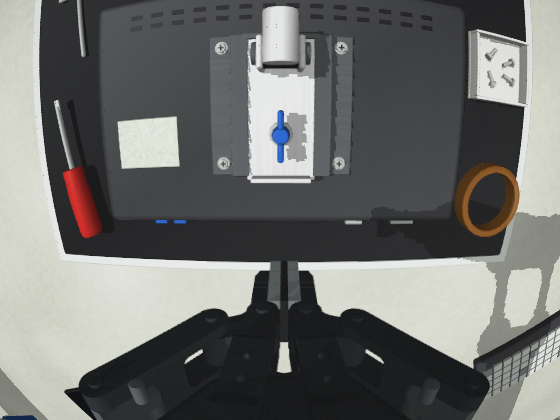

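The screw at (280,135) has its wings straight along the rails. Its measured position matches the earlier home measurement, and the loose things lie where they were.

```bash
python3 -c "from workcell import job; print(job.finish_job())"
```

```text
the job is handed in; nothing more can be done
None
```

I pushed the head fully home against the end stop and turned the thumbscrew clockwise until it stopped, finger-tight; the loose things were not touched, and the job was handed in after about 29 s.

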